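# Third hand: hold the new bin pull against its rail

### The arm

A 6-joint arm with a two-finger parallel gripper is mounted at the origin on the work surface. World frame = base frame: x ahead of the robot, y to its left, z up, the work surface at z = 0. Lengths are in mm, angles in rad, forces in N, time in s.
With the tool pointing down it reaches from about 400 to 925 mm from the base axis. Payload 12.5 kg.
Tool frame: the origin (TCP) lies at the centre of the arm's flange, where the gripper is bolted on; the fingertips stand 190 mm ahead of it and the grasp point (between the pads) lies 171 mm ahead of it; z points along the fingers, y is the line along which they close (so a half turn about z gives the same grasp; the last joint's range is limited). The gripper opens to 95 mm and grips with 3 to 60 N. Pads are 20 mm wide; open, the fingers measure 119 mm over their backs; the gripper's body (75 mm by 180 mm) begins 59 mm behind the grasp point.
Start: joints at [-1.261, 0.491, 1.559, -0, 1.092, -0.106], TCP at [252.47, -571.738, 404.761] pointing down, gripper open.
Joint ranges: [-3.1, 3.1], [-0.84, 2.19], [0.05, 2.79], [-1.13, 4.28], [0.06, 2.93], [-2.69, 2.69]. Speed limits (rad/s): [2.22, 2.22, 2.79, 3.14, 3.14, 3.14].

### API

Orientations are given as [roll, pitch, yaw] about the fixed x, y, z axes, in that order (R = Rz(yaw) Ry(pitch) Rx(roll)).
In Python, from cell import env, read_camera, search_frame, cut_out gives the robot as it stands. The module is installed in compiled form; this text tells all that it offers.
- The arm moves only by the tool move_arm, never from a script. Its argument "commands" is a list of rows, each a list of 3 entries, a list of its own where there are three numbers: the shift along the world's x, y, z normalised to -1 to 1, where 1 is 0.03 m, then the turn about the world's z normalised to -1 to 1, where 1 is 0.08 rad, then the opening, from -1 (shut) to 1 (fully open), so that 0 is half open. A call has 1 to 20 rows; each row shifts and turns the commanded pose from where the row before left it; what a row does not reach is not made up. A row lasts 1/12 s, in which the tool goes at most 41.7 mm and 7.16 degrees, less where a joint would pass 70% of its speed; a pose out of reach is approached as far as the arm can. A call with a number of a shift or a turn outside -1 to 1 is refused whole. A call with a gripper value outside its range is refused whole. The fingers move at their own pace and stop on an object; the grip force is fixed at half the most. Time passes only in rows, so rows that do not move let the fingers close. It gives the time, the measured TCP pose, the force, the opening and the grip force at its end, in the units of the state.
- env.state(): the state, without advancing time (a new reading comes with each control period).
- read_camera(name): name is "scene" or "top" or "wrist"; returns a dict with "image" (420x560x3 uint8, red, green, blue), "fx", "fy", "cx", "cy" (pixels), "rvec" (rotation vector, rad) and "tvec" (3), from world to camera coordinates, as OpenCV has them. Camera axes: x right, y down, z forward; pixel columns grow to the right and rows downward; lengths in mm; the calibration is good to about 2 mm. A picture is of the moment at which its call begins. There is no depth.
- env.job_done(): hands the job in; it is judged then, once.
Trained networks look in a picture, given as the dict that the camera call returned (one of the last four; its "shot" number tells which), for a name from the list of things; names that differ only in an ending like _2 or _b are one class to them, and where a whole thing is asked for, a point or a joint stands for the part that bears it (a point fixed in the world has none). Each returns a list of dicts, best first, with "confidence" (0 to 1); they miss things now and then, are a little off and sometimes report something else, mostly with a low value. They report only what shows in the picture. A call takes as long as a camera call. They do not tell look-alikes from the thing itself.
- search_frame(thing, picture): "at" ([column, row] in pixels, amid what is visible of it).
- cut_out(thing, picture): "region" (420x560 bool, what is visible of it) and "at" ([column, row] in pixels, amid what is visible of it).
The state is a dict: "t": time; "joints": joint angles; "qvel": joint speeds; "tau": joint torques, N m; "eef_pos": TCP position; "tcp_rot": TCP orientation; "ft_force": force on the tool from outside, world axes, zero at the start; "moment": the same for the moment, N m; "opening": opening from 0.0 (shut) to 1.0 (fully open); "grip_force": force on a finger pad.
Only numpy, scipy, OpenCV 4.12 (cv2) and the standard library are available. Lean on these libraries where they do the work, as an engineer would, in place of code of your own. Each camera call takes 0.05 s, during which the arm holds its last target. There are 200 camera calls.

### The job

Lift the D-shaped oak bin pull off the bench lid, stand it on the bed of the white board jig with both feet against the middle of the spring-backed oak rail, and push it square onto the rail until the rail's face has gone back level with the fixed cheek blocks at its ends (about 14 mm, a push of about 10 N; never ram it much past them). Push on the pull only, leave everything else lying where it is, and finish while still holding it there with that same steady push: do not let go, I will drive the screws from behind.

Things in the scene. Friction and masses are not known exactly. Their poses are not given: they have to be found in the camera images.
- pull_mid (a point): Bin pull: loose oak D-handle, 0.1 kg, lying flat. Point: centre of its grip bar, 15 mm above the underside; z up. Bar 140 mm long (y), 18 thick (x), 30 high. A foot 22 mm wide, 30 high, reaches to +x from each bar end; the flat foot ends lie 54 mm from the point along +x. The gap between feet, 96 mm wide and 45 deep, lets fingers grip the bar across its 18 mm from above.
- rail_face (a point): Sprung oak rail in the jig: upright board 200 mm long (y), 60 high, 18 thick. Point: middle of its front face's lower edge, 1 mm above the jig's bed; moves with the rail. x: level, square to the face, the push direction, away from the robot; y along the rail; z up. Pull standing pressed and centred: pull_mid at x -54, y 0, z +14 mm here, its x along this x.
- jig: White-faced board jig, screwed to the lid, axes as the rail's. Origin: on the lid, below the resting rail's face middle. Bed 16 mm thick, 270 wide (y), reaching 105 mm in front of that face. At each rail end stands a fixed cheek block 28 mm wide, 60 high above the bed, its front face 14 mm behind the resting rail's face. Behind the rail ends two posts carry its springs.
- rail (a joint): How far the rail has been pushed back on its springs, in m: 0 at rest, 0.014 when its face is level with the cheek blocks, 0.032 at the end of its travel. The springs push back with 0.7 N per mm (10 N at 0.014) and return it to 0.
Mind the look-alikes: they are no part of the job. What is meant by the part that bears pull_mid is not green, and is the larger of those in its own colour.

How it is judged (in metres and radians):
On the way, in this order (a step that is already met when the one before it is completed fails the run):
1. the pull has been brought onto the jig bed, its feet not yet pushing on the rail (x of pull_mid in the frame of rail_face between -0.14 and -0.05 m and y of pull_mid in the frame of rail_face between -0.05 and 0.05 m and z of pull_mid in the frame of rail_face above 0.009 m and value of joint rail below 0.004 m), for 0.05 s.
2. the pull is pressed square on the middle of the rail, with 5.5 to 14.5 N (contact force between pull and rail between 5.5 and 14.5 N and value of joint rail between 0.008 and 0.0205 m and y of pull_mid in the frame of rail_face between -0.012 and 0.012 m and z of pull_mid in the frame of rail_face between 0.008 and 0.02 m and x of pull_mid in the frame of rail_face between -0.06 and -0.05 m and angle between the x axis of pull_mid and the x axis of rail_face, either way round below 0.09 rad and angle between pull_mid's own z axis and vertical below 0.12 rad and contact force between the fingers and pull above 3 N and contact force between each of the arm, the fingers and rail below 0.5 N), for 0.2 s.
At the end, for the whole second after the job is handed in: The gripper still holds the pull on the jig bed (height within 6 mm, upright), square to the rail within 5 degrees and within 12 mm of its middle, both feet against it, pressing with a steady 5.5 to 14.5 N (rail pushed back 8 to 20.5 mm); the robot does not touch the rail itself (all of step 2 and velocity of joint rail between -0.004 and 0.004 m/s and linear speed of pull below 0.01 m/s); the arm keeps its last pose, push and grip.
It fails at once if the rail is rammed back more than 27 mm (value of joint rail above 0.027 m).
It fails at once if one of the other things on the lid is shifted by more than 25 mm (distance of any of pot, dustpan, shoehorn, carabiner, trowel, screwdriver, screwjar from where it was at the start of the episode above 0.025 m).
It also fails if it takes over 43 s, if anything falls off the work surface, if the arm or the gripper's body presses on something with over 40 N, if the wrist force passes 120 N, or if a joint passes its speed limit or range.

## Working session

There is one attempt and no reset: what is moved stays moved. The work goes in short steps, Python scripts to look and compute and a tool call to move; the robot and the scene stay as the last step left them, time stands still between calls to the robot, and variables do not carry over. Pictures are saved under pics/ and viewed, at most 12 in all, crops included, and the job is handed in when it is done.

Besides the shell and the picture viewer there is one more tool, called after "Emit:" as name(argument=value, ...) on one line, values as JSON. move_arm: Moves the arm, as the interface text tells. Its arguments: {"type":"object","properties":{"commands":{"type":"array","items":{"type":"array"}}},"required":["commands"]}

```bash
mkdir -p pics; cat > h.py <<'E'
import numpy as np, cv2
from cell import env, read_camera, search_frame, cut_out
def ray(p,uv):
    R=cv2.Rodrigues(np.array(p["rvec"],float))[0]; t=np.array(p["tvec"],float).ravel()
    d=R.T@np.array([(uv[0]-p["cx"])/p["fx"],(uv[1]-p["cy"])/p["fy"],1.]); return -R.T@t,d
def onz(p,uv,z):
    c,d=ray(p,uv); return c+d*(z-c[2])/d[2]
def proj(p,X):
    R=cv2.Rodrigues(np.array(p["rvec"],float))[0]; t=np.array(p["tvec"],float).ravel()
    c=R@np.array(X,float)+t; return [p["fx"]*c[0]/c[2]+p["cx"],p["fy"]*c[1]/c[2]+p["cy"]]
def tri(obs):
    A=np.zeros((3,3));b=np.zeros(3)
    for p,uv in obs:
        c,d=ray(p,uv); d=d/np.linalg.norm(d); M=np.eye(3)-np.outer(d,d); A+=M;b+=M@c
    return np.linalg.solve(A,b)
def save(p,n,box=None,s=1):
    im=p["image"][...,::-1]
    if box: im=im[box[1]:box[3],box[0]:box[2]]
    cv2.imwrite("pics/"+n,cv2.resize(im,None,fx=s,fy=s,interpolation=cv2.INTER_CUBIC))
E
python3 - <<'E'
from h import *
np.set_printoptions(precision=1,suppress=True)
for n in ["top","scene"]:
    p=read_camera(n); save(p,n+"0.png")
    for th in ["pull_mid","rail_face","jig"]:
        for r in cut_out(th,p)[:4]:
            m=r["region"]; print(n,th,round(r["confidence"],2),r["at"],m.sum(),p["image"][m].mean(0),onz(p,r["at"],15))
print(env.state())
E
```

```text
top pull_mid 0.9 [447.8, 181.3] 873 [ 41.9 105.9  44.9] [ 556.9 -524.8   15. ]
top pull_mid 0.84 [381.9, 235.0] 727 [121.4  81.7  45.3] [ 413.9 -337.7   15. ]
top rail_face 0.77 [254.0, 158.6] 865 [103.8  71.   43.8] [633.3   4.5  15. ]
top jig 0.84 [256.9, 170.5] 7108 [148.8 139.4 135.8] [599.6  -3.   15. ]
scene pull_mid 0.89 [197.4, 186.2] 787 [87.6 63.1 41.8] [ 416.6 -326.5   15. ]
scene pull_mid 0.83 [111.0, 210.9] 891 [41.5 82.2 43.6] [ 567.5 -507.6   15. ]
scene pull_mid 0.58 [213.5, 160.1] 323 [95.3 70.2 47.4] [ 298.  -325.1   15. ]
scene rail_face 0.59 [295.3, 264.7] 1819 [77.8 57.1 40.6] [600.1   1.1  15. ]
scene jig 0.72 [295.7, 268.4] 8394 [114.8 106.6 101.4] [610.1   4.5  15. ]
{'t': 0.4, 'joints': array([-1.3,  0.5,  1.6,  0. ,  1.1, -0.1]), 'qvel': array([ 0., -0., -0., -0., -0., -0.]), 'tau': array([ -0. , -61.2, -25.8,   0.1,   0. ,  -0. ]), 'eef_pos': array([ 252.5, -571.8,  404.7]), 'tcp_rot': array([-3.1, -0. ,  0.4]), 'ft_force': array([ 0.3,  1. , -0.1]), 'moment': array([-0., -0., -0.]), 'grip_force': 0.0, 'opening': 1.0043095420584192}
```

```bash
cd pics; python3 -c "
import cv2,numpy as np
a=cv2.imread('top0.png');b=cv2.imread('scene0.png')
print(a.shape)"
```

```text
(420, 560, 3)
```

View pics/top0.png

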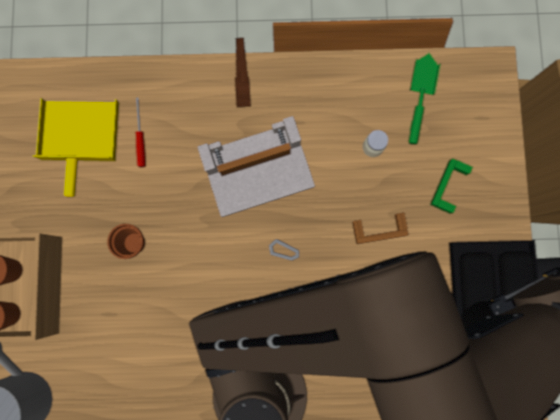

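View pics/scene0.png

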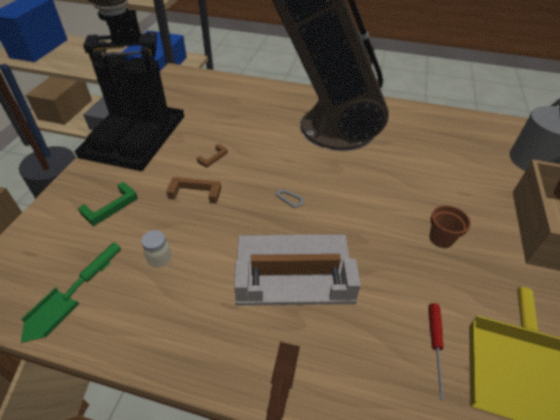

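The top view shows the oak pull at about (382,232) with its feet away from the robot, the green look-alike at (450,185), and the jig with its rail at (254,160). The scene view shows the oak pull at (195,187) and a smaller brown one at (213,156). I'll fit 3D models to the masks in both views.

```bash
cat >> h.py <<'E'
from scipy.optimize import minimize
def boxes(kind):
    if kind=="pull": return [(-9,9,-70,70,-15,15),(9,54,-70,-48,-15,15),(9,54,48,70,-15,15)]
    if kind=="rail": return [(0,18,-100,100,0,60)]
def sil(p,kind,q,sc=4):
    x,y,yaw,z=q; c,s=np.cos(yaw),np.sin(yaw)
    im=np.zeros((420*sc,560*sc),np.uint8)
    for b in boxes(kind):
        P=[]
        for i in b[:2]:
            for j in b[2:4]:
                for k in b[4:]: P.append(proj(p,[x+c*i-s*j,y+s*i+c*j,z+k]))
        P=np.array(P); h=cv2.convexHull(((P+.5)*sc).astype(np.float32)).round().astype(np.int32)
        cv2.fillConvexPoly(im,h,255)
    return cv2.resize(im,(560,420),interpolation=cv2.INTER_AREA)/255.
def fit(obs,kind,q0,zfree=True):
    def cost(v):
        q=[v[0],v[1],v[2]/200,v[3] if zfree else q0[3]]; t=0
        for p,m in obs:
            s=sil(p,kind,q); t+=1-np.minimum(s,m).sum()/np.maximum(s,m).sum()
        return t/len(obs)
    v0=np.array([q0[0],q0[1],q0[2]*200,q0[3]]); n=4 if zfree else 3
    S=np.vstack([v0]+[v0+20*np.eye(4)[i] for i in range(n)])[:, :]
    f=(lambda w:cost(w)) if zfree else (lambda w:cost(np.r_[w,q0[3]]))
    r=minimize(f,S[0,:n],method="Nelder-Mead",options=dict(initial_simplex=S[:,:n],xatol=.2,fatol=1e-4,maxiter=400))
    return [r.x[0],r.x[1],r.x[2]/200,r.x[3] if zfree else q0[3]],r.fun
def near(th,p,X):
    L=cut_out(th,p); u=proj(p,X)
    L=[r for r in L if np.hypot(r["at"][0]-u[0],r["at"][1]-u[1])<40]
    return max(L,key=lambda r:r["region"].sum())["region"].astype(float) if L else None
E
python3 - <<'E'
from h import *
np.set_printoptions(precision=3,suppress=True)
P=[read_camera("top"),read_camera("scene")]
for kind,th,q0 in [("pull","pull_mid",[405,-335,.2,15]),("rail","rail_face",[625,0,.2,17])]:
    O=[(p,near(th,p,[*q0[:2],q0[3]+20])) for p in P]
    O=[o for o in O if o[1] is not None]; print(len(O))
    for z in (True,False): print(kind,z,*fit(O,kind,q0,z))
    for o in O: print(fit([o],kind,q0,False))
print(env.state()["tcp_rot"])
E
```

```text
2
pull True [np.float64(411.3068472714822), np.float64(-333.8791756467191), np.float64(0.14954474777885754), np.float64(15.768980225768118)] 0.09969125336669926
pull False [np.float64(410.4606843302115), np.float64(-334.2506256084657), np.float64(0.1477795887949042), 15] 0.09644934896142604
([np.float64(410.92598136847334), np.float64(-334.3858628352746), np.float64(0.13577509398809476), 15], np.float64(0.09970665510292576))
([np.float64(410.1783765212229), np.float64(-334.09442972309307), np.float64(0.15810616987277232), 15], np.float64(0.08885703263366473))
2
rail True [np.float64(614.5200332294355), np.float64(0.6818430011665446), np.float64(0.284096658009209), np.float64(17.261468380406562)] 0.09601151066074565
rail False [np.float64(614.5225468564654), np.float64(0.04578398683583795), np.float64(0.2971615913400841), 17] 0.09454085311007104
([np.float64(615.2117160980581), np.float64(-0.6956734652744501), np.float64(0.28210654418220765), 17], np.float64(0.09315675491430875))
([np.float64(613.8153371122356), np.float64(1.3576603106280203), np.float64(0.28747732543761634), 17], np.float64(0.09697576694463172))
[3.141 0.    0.416]
```

Emit:
move_arm(commands=[[[0.311,0.467,-0.2],0.958,0.26],[[0.311,0.467,-0.2],0.958,0.26],[[0.311,0.467,-0.2],0.958,0.26],[[0.311,0.467,-0.2],0.958,0.26],[[0.311,0.467,-0.2],0.958,0.26],[[0.311,0.467,-0.2],0.958,0.26],[[0.311,0.467,-0.2],0.958,0.26],[[0.311,0.467,-0.2],0.958,0.26],[[0.311,0.467,-0.2],0.958,0.26],[[0.311,0.467,-0.2],0.958,0.26],[[0.311,0.467,-0.2],0.958,0.26],[[0.311,0.467,-0.2],0.958,0.26],[[0.311,0.467,-0.2],0.958,0.26],[[0.311,0.467,-0.2],0.958,0.26],[[0.311,0.467,-0.2],0.958,0.26],[[0.311,0.467,-0.2],0.958,0.26],[[0.311,0.467,-0.2],0.958,0.26],[[0,0,0],0,0.26],[[0,0,0],0,0.26]])

```text
t: 2.28
eef_pos: [411.4, -333.3, 302.7]
tcp_rot: [-3.142, -0.0, 1.719]
ft_force: [-1.0, -0.4, 0.8]
opening: 0.63
grip_force: 0.0
```

```bash
python3 - <<'E'
from h import *
np.set_printoptions(precision=3,suppress=True)
p=read_camera("wrist"); save(p,"w1.png"); s=env.state(); print(s["eef_pos"],s["tcp_rot"],s["opening"])
for r in cut_out("pull_mid",p):
    m=r["region"]; print(r["confidence"],r["at"],m.sum(),p["image"][m].mean(0))
m=near("pull_mid",p,[420,-334,15])
if m is not None: print(fit([(p,m)],"pull",[411,-334,.148,15],False))
E
```

```text
[ 411.113 -333.826  302.99 ] [3.141 0.    1.717] 0.6311028504803944
0.93 [281.5, 184.5] 5222 [137.372  95.488  59.765]
0.88 [124.0, 188.4] 3428 [123.939  85.367  52.247]
([np.float64(406.4689153037533), np.float64(-336.99226332975866), np.float64(0.1390160149346378), 15], np.float64(0.1870191228172705))
```

View pics/w1.png

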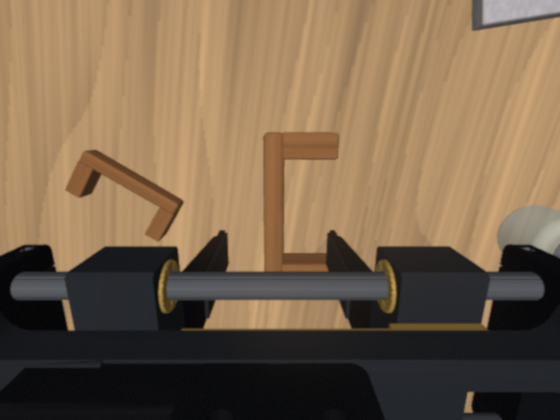

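The wrist view shows the oak pull's bar (column about 274) between the fingers (222 and 333). The lower foot is hidden by the gripper, and the smaller pull is on the left. I'll check the estimate against the visible corners.

```bash
python3 - <<'E'
from h import *
from scipy.optimize import least_squares
p=read_camera("wrist")
def W(q,a): c,s=np.cos(q[2]),np.sin(q[2]); return [q[0]+c*a[0]-s*a[1],q[1]+s*a[0]+c*a[1],15+a[2]]
q=[411,-334,.148]
for a in [(-9,70,15),(54,70,15),(54,48,15),(9,48,15)]: print(a,np.round(proj(p,W(q,a)),1))
E
```

```text
(-9, 70, 15) [267.8 127.6]
(54, 70, 15) [344.7 127.5]
(54, 48, 15) [343.2 154.6]
(9, 48, 15) [289.6 154.7]
```

```bash
python3 -c "
import cv2;a=cv2.imread('pics/w1.png');cv2.imwrite('pics/w1c.png',cv2.resize(a[115:245,240:360],None,fx=4.5,fy=4.5))"
```

```text
(no output)
```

View pics/w1c.png

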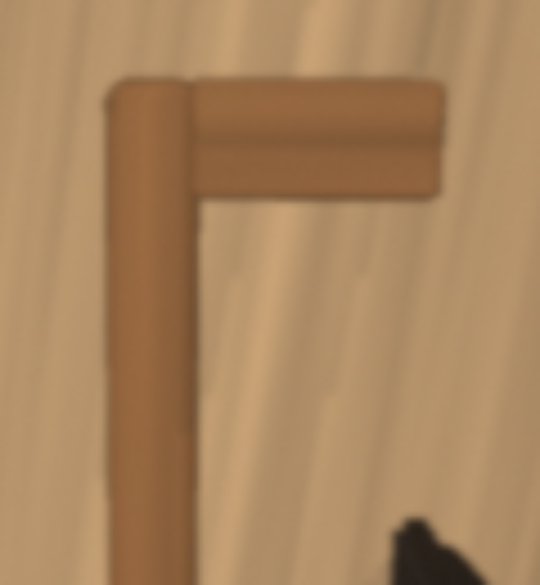

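The visible corners sit about 4 px left of and 5 px below the prediction, so the pull is 3–4 mm nearer in x and in −y. The yaw agrees. I'll nudge by that amount, descend and grip.

Emit:
move_arm(commands=[[[-0.09,-0.08,-0.6],0,0.26],[[0,0,-0.6],0,0.26],[[0,0,-0.6],0,0.26],[[0,0,-0.6],0,0.26],[[0,0,-0.6],0,0.26],[[0,0,-0.6],0,0.26],[[0,0,0],0,0.26],[[0,0,0],0,-1],[[0,0,0],0,-1],[[0,0,0],0,-1],[[0,0,0],0,-1],[[0,0,0],0,-1],[[0,0,0],0,-1],[[0,0,0],0,-1],[[0,0,0],0,-1],[[0,0,0],0,-1]])

```text
t: 3.82
eef_pos: [408.4, -336.0, 195.1]
tcp_rot: [3.141, 0.0, 1.719]
ft_force: [-1.3, 0.5, 4.8]
opening: 0.189
grip_force: 30.0
```

Emit:
move_arm(commands=[[[0,0,0.6],0,-1],[[0,0,0.6],0,-1],[[0,0,0.6],0,-1],[[0,0,0.6],0,-1],[[0.21,0.637,0.067],0.109,-1],[[0.21,0.637,0.067],0.109,-1],[[0.21,0.637,0.067],0.109,-1],[[0.21,0.637,0.067],0.109,-1],[[0.21,0.637,0.067],0.109,-1],[[0.21,0.637,0.067],0.109,-1],[[0.21,0.637,0.067],0.109,-1],[[0.21,0.637,0.067],0.109,-1],[[0.21,0.637,0.067],0.109,-1],[[0.21,0.637,0.067],0.109,-1],[[0.21,0.637,0.067],0.109,-1],[[0.21,0.637,0.067],0.109,-1],[[0.21,0.637,0.067],0.109,-1],[[0.21,0.637,0.067],0.109,-1],[[0.21,0.637,0.067],0.109,-1],[[0.21,0.637,0.067],0.109,-1]])

```text
t: 5.48
eef_pos: [509.3, -29.2, 298.9]
tcp_rot: [-3.141, -0.0, 1.859]
ft_force: [-0.5, 0.0, -0.4]
opening: 0.187
grip_force: 30.0
```

```bash
python3 - <<'E'
from h import *
s=env.state(); print(s["eef_pos"],s["tcp_rot"],s["opening"],s["ft_force"])
P={n:read_camera(n) for n in("wrist","top","scene")}
for n,p in P.items(): save(p,n+"2.png")
q0=[614.5,.5,.287,17]
for n,p in P.items():
    m=near("rail_face",p,[614,0,40]); 
    if m is not None: print(n,"rail",m.sum(),fit([(p,m)],"rail",q0,False))
    e=s["eef_pos"]; z=e[2]-180
    m=near("pull_mid",p,[e[0]+20,e[1],z])
    if m is not None: print(n,"pull",m.sum(),fit([(p,m)],"pull",[e[0],e[1],.287,z],False))
E
```

```text
[509.33415585 -29.18443999 298.86790605] [-3.14131941e+00 -1.37244410e-04  1.85874536e+00] 0.18742757769227952 [-0.48474746  0.01298909 -0.41621214]
wrist rail 12086.0 ([np.float64(611.2219231384245), np.float64(-2.218479889807038), np.float64(0.30185187169876787), 17], np.float64(0.20684559020229776))
top rail 178.0 ([np.float64(620.2682291666667), np.float64(-15.936631944444445), np.float64(0.3589835069444445), 17], np.float64(0.8132571014162777))
scene rail 1837.0 ([np.float64(613.5980455104975), np.float64(1.6885163776315208), np.float64(0.28669282944391505), 17], np.float64(0.09387297775357539))
scene pull 651.0 ([np.float64(511.6297489920668), np.float64(-25.81642400553011), np.float64(0.28774171756682837), np.float64(118.8679060504225)], np.float64(0.46507100913159327))
```

View pics/wrist2.png

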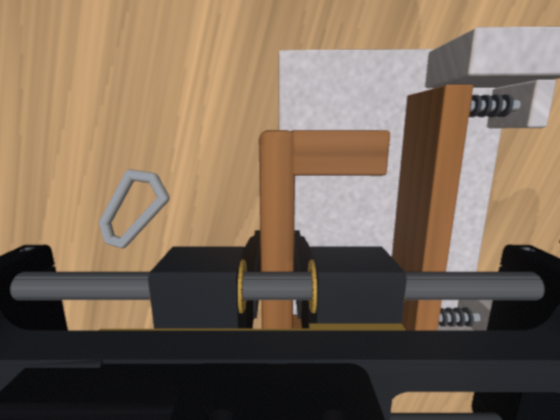

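View pics/scene2.png

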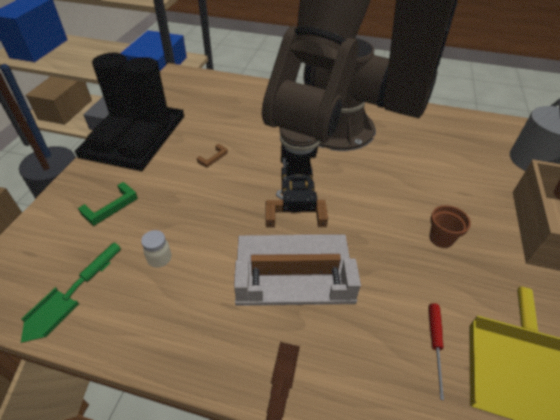

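The wrist view shows the pull held, with its foot end at (388,131) and left outer corner at (262,131). It also shows the jig bed corner at (280,52), the rail's end top corners near (442,88) and (470,87), and the carabiner clear of the path. The scene view agrees.

```bash
python3 - <<'E'
from h import *
p=read_camera("wrist"); save(p,"w3.png"); q=[614.5,.5,.287]; e=env.state()["eef_pos"]
def W(q,a): c,s=np.cos(q[2]),np.sin(q[2]); return [q[0]+c*a[0]-s*a[1],q[1]+s*a[0]+c*a[1],a[2]]
for n,a in dict(bedcorner=(-105,135,16),railftop=(0,100,77),railbtop=(18,100,77),railflow=(0,100,17)).items(): print(n,np.round(proj(p,W(q,a)),1))
t=[e[0],e[1],.288]
for n,a in dict(pcorner=(-9,70,e[2]-165),ptip=(54,70,e[2]-165),pin=(54,48,e[2]-195)).items(): print(n,np.round(proj(p,W(t,a)),1))
E
python3 -c "
import cv2;a=cv2.imread('pics/w3.png');cv2.imwrite('pics/w3c.png',cv2.resize(a[40:240,255:505],None,fx=3,fy=3))"
```

```text
bedcorner [285.3  43.9]
railftop [454.5  78.4]
railbtop [483.1  78.4]
railflow [412.7  90.3]
pcorner [261.2 128. ]
ptip [395.1 127.7]
pin [371.9 166.7]
```

View pics/w3c.png

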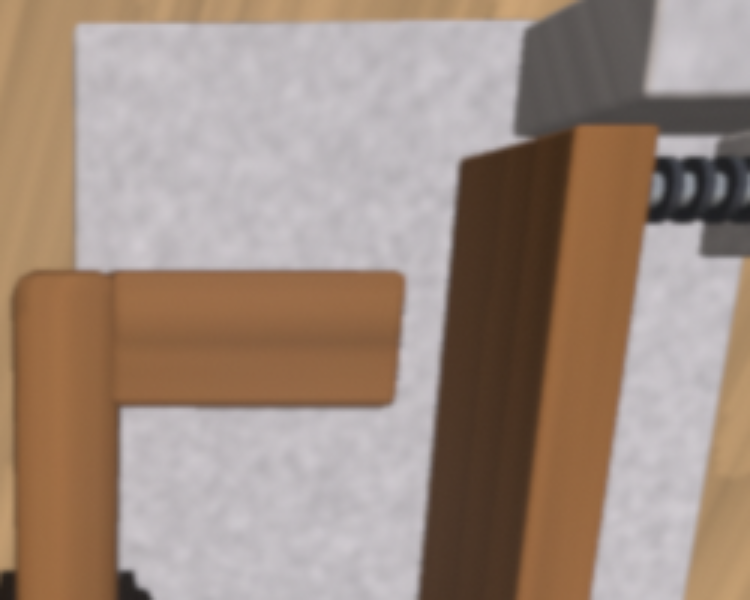

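The offsets (about −4, +4 px) are common to jig and pull, so relative to each other they agree within 1–2 mm. Next is the descent to about 30 mm in front of the rail.

Emit:
move_arm(commands=[[[0.103,0.025,-0.362],0,-1],[[0.103,0.025,-0.362],0,-1],[[0.103,0.025,-0.362],0,-1],[[0.103,0.025,-0.362],0,-1],[[0.103,0.025,-0.362],0,-1],[[0.103,0.025,-0.362],0,-1],[[0.103,0.025,-0.362],0,-1],[[0.103,0.025,-0.362],0,-1],[[0,0,0],0,-1],[[0,0,0],0,-1],[[0,0,0],0,-1]])

```text
t: 6.9
eef_pos: [534.0, -24.2, 211.7]
tcp_rot: [-3.142, -0.0, 1.858]
ft_force: [0.6, 0.9, -1.5]
opening: 0.187
grip_force: 30.0
```

Emit:
move_arm(commands=[[[0.096,0.03,0],0,-1],[[0.096,0.03,0],0,-1],[[0.096,0.03,0],0,-1],[[0.096,0.03,0],0,-1],[[0.096,0.03,0],0,-1],[[0.096,0.03,0],0,-1],[[0.096,0.03,0],0,-1],[[0.096,0.03,0],0,-1],[[0,0,0],0,-1],[[0,0,0],0,-1]])

```text
t: 7.73
eef_pos: [557.0, -16.9, 212.0]
tcp_rot: [-3.142, -0.0, 1.858]
ft_force: [0.0, 0.2, -1.0]
opening: 0.185
grip_force: 30.0
```

```bash
python3 - <<'E'
from h import *
p=read_camera("scene"); save(p,"s4.png",(215,175,375,315),4.5)
w=read_camera("wrist"); save(w,"w4.png",(230,40,560,280),2.4)
F=[]
for i in range(4):
    read_camera("top"); F.append(env.state()["ft_force"])
print(np.mean(F,0))
E
```

```text
[ 0.54794678 -0.09589039 -0.69695859]
```

View pics/w4.png

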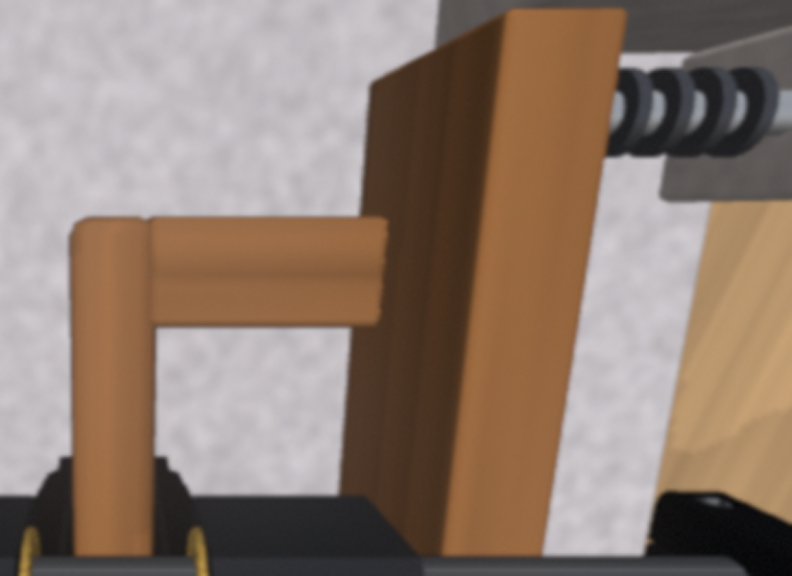

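The wrist view shows the foot (tip at about column 390) just short of the rail, square to it and on the bed. I'll advance slowly until force shows.

Emit:
move_arm(commands=[[[0.048,0.0142,0],0,-1],[[0.048,0.0142,0],0,-1],[[0.048,0.0142,0],0,-1],[[0.048,0.0142,0],0,-1],[[0.048,0.0142,0],0,-1],[[0.048,0.0142,0],0,-1],[[0.048,0.0142,0],0,-1],[[0.048,0.0142,0],0,-1],[[0,0,0],0,-1],[[0,0,0],0,-1]])

```text
t: 8.87
eef_pos: [568.2, -13.7, 211.9]
tcp_rot: [-3.14, -0.0, 1.859]
ft_force: [-4.5, -4.0, 0.2]
opening: 0.187
grip_force: 30.0
```

```bash
cat > f.py <<'E'
from h import *
F=[]
for i in range(8): read_camera("top"); s=env.state(); F.append(s["ft_force"])
f=np.mean(F,0); print("F",f.round(2),"along",f@[.959,.283,0],"sd",np.std(F,0).round(2),s["eef_pos"],s["t"])
E
python3 f.py
```

```text
F [-4.51 -3.91  0.8 ] along -5.431253841354763 sd [0.34 0.34 0.36] [568.19603042 -13.73037081 211.93350537] 9.2667
```

```bash
python3 - <<'E'
from h import *
s=env.state(); print(s["moment"],s["tcp_rot"])
p=read_camera("scene"); save(p,"s5.png",(215,170,385,310),4.5)
m=near("rail_face",p,[620,0,40]); print(m.sum(),fit([(p,m)],"rail",[620,.5,.287,17],False))
w=read_camera("wrist"); save(w,"w5.png",(230,40,560,280),2.4)
E
```

```text
[-0.58761206  0.5911437   0.21456281] [-3.14033202e+00 -2.29939001e-04  1.85857228e+00]
1719.0 ([np.float64(621.0535641033425), np.float64(3.812236621346784), np.float64(0.288307369139732), 17], np.float64(0.14751932415847657))
```

View pics/s5.png

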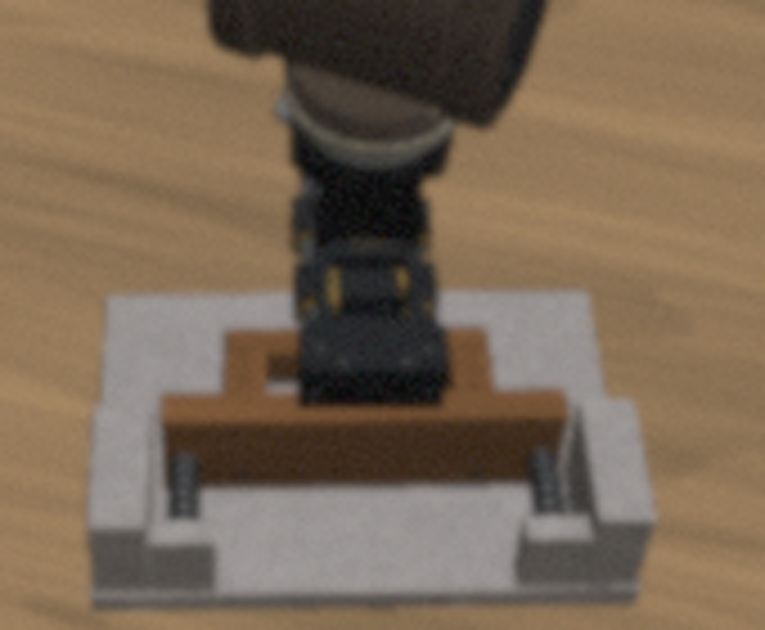

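View pics/w5.png

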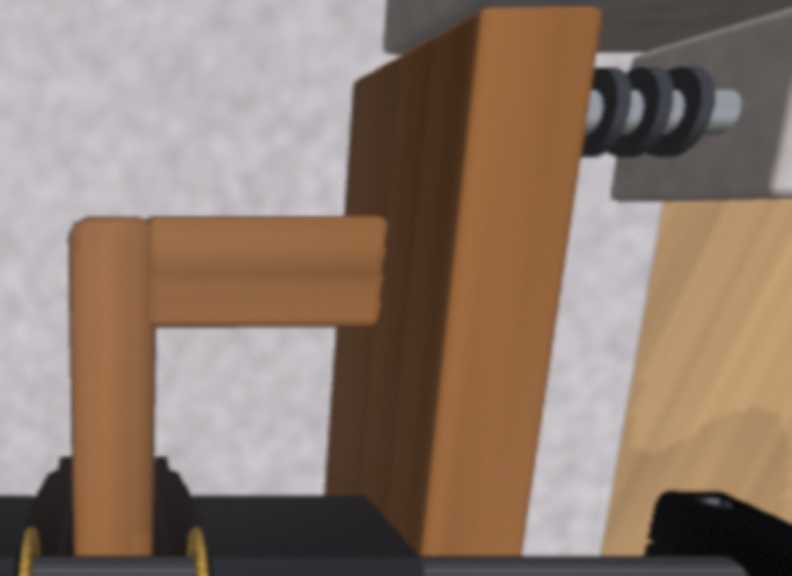

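The scene and wrist views show both feet flat on the rail, the pull centred, and the gripper body clear above the rail. Normal force is about 5.4 N with a little sideways friction, so I'll push 6.5 mm more with a slight −y correction.

Emit:
move_arm(commands=[[[0.036,0.007,0],0,-1],[[0.036,0.007,0],0,-1],[[0.036,0.007,0],0,-1],[[0.036,0.007,0],0,-1],[[0.036,0.007,0],0,-1],[[0.036,0.007,0],0,-1],[[0,0,0],0,-1],[[0,0,0],0,-1],[[0,0,0],0,-1],[[0,0,0],0,-1]])

```text
t: 10.25
eef_pos: [574.1, -12.3, 211.8]
tcp_rot: [-3.138, -0.001, 1.859]
ft_force: [-8.4, -2.9, 2.4]
opening: 0.188
grip_force: 30.1
```

```bash
python3 f.py; python3 - <<'E'
from h import *
w=read_camera("wrist"); save(w,"w6.png",(230,0,560,240),2.4); s=env.state(); print(s["qvel"].round(4),s["tcp_rot"],s["opening"],s["grip_force"])
E
```

```text
F [-8.51 -3.11  3.14] along -9.046366972767938 sd [0.57 0.25 0.52] [574.09405347 -12.32101052 211.77795366] 10.65
[ 0.     -0.      0.0007  0.0014  0.0012  0.    ] [-3.13837162e+00 -1.00731826e-03  1.85905668e+00] 0.1883098430728271 30.056687593460083
```

View pics/w6.png

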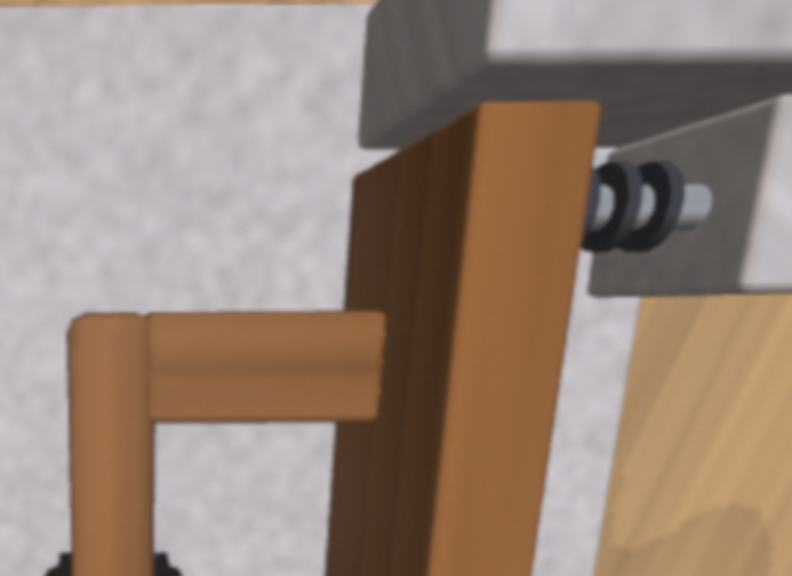

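The rail's front edge (column about 480) is nearly level with the cheek block's front (about 488). The push is steady at about 9.3 N, so I'm handing in.

```bash
python3 -c "
from cell import env
print(env.job_done())"
```

```text
the job is handed in; nothing more can be done
None
```

The bin pull is held centred and square on the rail with a steady push of about 9 N; the rail's face is about 13 mm back, nearly level with the cheek blocks, and the job is handed in (the hand-in call returned no verdict).

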